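# Close a blister card in the cold-seal press

### The job

Push the card carrier fully home in the press, gently and until it meets the stop at the back. Then take the crank knob of the handwheel and turn it counter-clockwise (seen from above), following it as the stem rises, until the lower table has drawn the card up against the pressing plate and you clearly feel it pinched: the resistance of the wheel grows by about 4 N over its running drag. Stop there without wrenching it further, let go, and leave the card clamped and the other things on the worktop undisturbed.

Things in the scene. Friction and masses are not known exactly. Their poses are not given: they have to be found in the camera images.
- press: Small grey bench press bolted to the worktop, 205 x 150 x 178 mm without the wheel. Origin on the worktop surface under the middle of the pressing plate; its x axis points to the press's back (column), y to its left, z up. The stem with the handwheel stands 35 mm behind the origin (x = +0.035, y = 0 in this frame).
- carrier: Loose flat aluminium carrier, 152 mm long (x) x 86 mm wide (y), rims 8 mm high, about 250 g, with a blister card in it whose top is 11 mm above the carrier's underside. It lies in the channel (1.5 mm play each side) of the press's lower table, 10 to 30 mm short of home, and slides back along +x (the press's x) with 2 to 5 N. Origin on its underside in the middle of the card.
- carrier_front (a point): Middle of the flat front face of the upright push tab at the carrier's front end: the tab is 40 mm wide, 8 mm thick and 22 mm high, from the carrier's underside up; this point is at half its height. The space before it and under it is free (it overhangs the lower table's front). Push here towards the press's back; gripper bodies above stay clear of the wheel.
- carrier_back (a point): Middle of the carrier's back edge, at its underside.
- fence (a point): Foot of the stop at the back of the lower table's channel: the carrier is home when carrier_back is here. Rides up with the table; axes as the press's.
- upper: Fixed upper part of the press: rear column, top beam, and a head under it with a sprung cork-faced pressing plate, 112 x 66 mm, above the carrier. Origin and axes as the press's. The head is clamped at a different height each time (not shown by this pose): the gap over the card at the start is 22 to 34 mm. The plate yields upward on stiff springs, 30 N per mm after about 6 N.
- wheel_axis (a point): Centre of the handwheel, at mid height of its rim. The wheel lies level on top of the rising stem; rim 90 mm across (centre line), 10 mm thick. Turned counter-clockwise from above, wheel, stem and lower table rise by 30 mm a turn (4.8 mm per rad). Range about one and a half turns. It is self-locking and stays where it is left.
- wheel: The handwheel; origin as wheel_axis, z up. Turning it takes about 10 N along the circle at the knob while running free (5 to 8 N linger when the hand pauses); once the card meets the plate this grows by 0.11 N for every N of pinch, so by 4 N at 36 N pinch. The pinch must end between 12 and 60 N (1.3 to 6.4 N growth); from first touch to 60 N is about 0.4 rad of turning.
- knob_mid (a point): Middle of the crank knob: an upright black cylinder, 20 mm in diameter, on the wheel's rim 45 mm from its axis, reaching from 7 to 50 mm above the rim's mid height; this point is at 28 mm. It spins freely on its pin, so a hand may grip it and go round without turning itself. It starts at the right front of the wheel. Keep the fingertips above the rim.
- vial_a: Loose amber vial, 36 mm across, 84 mm high; bystander. Origin at the middle of its underside.
- vial_b: Loose amber vial, 35 mm across, 82 mm high; bystander. Origin at the middle of its underside.
- cup_a: Loose paper dose cup, 38 mm across, 29 mm high; bystander. Origin under its middle.
- cup_b: Loose paper dose cup, 37 mm across, 29 mm high; bystander. Origin under its middle.
- cap_a: Loose white vial cap, 37 mm across, 11 mm high; bystander. Origin under its middle.
- jar: Loose amber jar with white lid, 68 mm across, 92 mm high; bystander. Origin under its middle.
- spare_card: Loose spare blister card, 135 x 75 x 7 mm; bystander. Origin under its middle.
Mind the look-alikes: they are no part of the job. What is meant by the carrier is not black or green, and is the larger of those in its own colour.

How it is judged:
By the outcome, as a careful person would: the job done as asked, in the order asked, and still so for the second after the job is handed in, with the robot touching nothing.
It also fails if it takes over 67 s, if anything falls off the work surface, if the arm or the gripper's body presses on something with over 40 N, if the wrist force passes 120 N, or if a joint passes its speed limit or range.

### The arm

A 7-joint arm with a two-finger parallel gripper is mounted at the origin on a cart in front of the work surface, level with it; the furniture and walls round the work are solid. World frame = base frame: x ahead of the robot, y to its left, z up, the work surface at z = 0. Lengths are in m, angles in rad, forces in N, time in s.
With the tool pointing down it reaches from about 0.4 to 0.85 m from the base axis. Payload 4.5 kg.
Tool frame: the origin (TCP) lies at the very end of the fingers, on their centre line; the grasp point (between the pads) lies 19 mm behind it (r.grip_depth is the distance from the TCP to the grasp point, in m); z points along the fingers, x is the direction in which the jaws open and shut, and the axes are right-handed (so a half turn about z gives the same grasp; the last joint's range is limited). The gripper opens to 88 mm and grips with 3 to 60 N. Pads are 18 mm wide; open, the fingers measure 123 mm over their backs; the gripper's body (75 mm by 187 mm) begins 45 mm behind the grasp point.
Start: joints at [-1.271, 0.689, -0.195, 1.565, 0.157, 0.902, -0.215], TCP at [0.164, 0.603, 0.239] pointing down, gripper open.
Joint ranges: [-3.01, 3.01], [-0.46, 2.08], [-1.47, 1.51], [0.13, 2.56], [-1, 4.14], [0.04, 2.09], [-2.66, 2.66]. Speed limits (rad/s): [2.57, 2.57, 3.14, 3.14, 3.14, 3.14, 3.14].

### API

Orientations are given as a unit quaternion [x, y, z, w].
In Python, from plant import r gives the robot as it stands. The module is installed in compiled form; this text tells all that it offers.
- The arm moves only by the shell command python3 -m jog 'ROWS' [FORCE]. ROWS is JSON, a list of rows, each a list of 5 numbers: the shift along the tool's x, y, z in units of 1 m (1.0 is 1 m), then the turn about the tool's z in units of 360 degrees (1.0 is 360 degrees), then the closure, from 0 (fully open) to 1 (shut). In form: [[dx, dy, dz, yaw, fingers], ...]. A call has 1 to 20 rows; each row shifts and turns the commanded pose from where the row before left it, along the tool's axes as they then stand; what a row does not reach is not made up. A row lasts 1/10 s, in which the tool goes at most 50 mm and 8.59 degrees, less where a joint would pass 70% of its speed; a pose out of reach is approached as far as the arm can. A call with a number of a shift or a turn outside -1 to 1 is refused whole. A call with a gripper value outside its range is refused whole. The fingers move at their own pace and stop on an object; FORCE is the grip in N (left out, the last holds). Time passes only in rows, so rows that do not move let the fingers close. It gives the time, the measured TCP pose, the force and the opening at its end, in the units of the state.
- r.get_state(): the state, without advancing time (a new reading comes with each control period).
- r.snapshot(name): name is "scene" or "top"; returns the picture (480x640x3 uint8, red, green, blue); there is no depth.
- r.get_calibration(name): a dict with "mtx" (3x3 intrinsics, pixels), "R" (3x3) and "t" (3): a world point X has camera coordinates R X + t. Camera axes: x right, y down, z forward; pixel columns grow to the right and rows downward; lengths in m; the calibration is good to about 2 mm. A picture is of the moment at which its call begins. get_calibration takes no time and is no camera call.
- r.finish_job(): hands the job in, once; it reports no verdict.
Trained networks look in the newest picture that a camera, given by its name, has taken for a name from the list of things; names that differ only in an ending like _2 or _b are one class to them, and where a whole thing is asked for, a point or a joint stands for the part that bears it (a point fixed in the world has none). Each returns a list of dicts, best first, with "score" (0 to 1); they miss things now and then, are a little off and sometimes report something else, mostly with a low value. They report only what shows in the picture. A call takes as long as a camera call. They do not tell look-alikes from the thing itself.
- r.cut_out(thing, camera): "pixels" (480x640 bool, what is visible of it) and "rect" ([left, top, right, bottom] in pixels, round what is visible of it).
The state is a dict: "clock": time; "q": joint angles; "qd": joint speeds; "joint_torque": joint torques, N m; "tool_pos": TCP position; "eef_rot": TCP orientation; "contact_force": force on the tool from outside, world axes, zero at the start; "moment": the same for the moment, N m; "opening": opening from 0.0 (shut) to 1.0 (fully open).
Only numpy, scipy, OpenCV 4.12 (cv2) and the standard library are available. Lean on these libraries where they do the work, as an engineer would, in place of code of your own. Each camera call takes 0.05 s, during which the arm holds its last target.

## Working session

There is one attempt and no reset: what is moved stays moved. The work goes in short steps, Python scripts to look and compute and a shell command to move; the robot and the scene stay as the last step left them, time stands still between calls to the robot, and variables do not carry over. Pictures are saved under pics/ and viewed, and the job is handed in when it is done.

```bash
mkdir -p pics; ls; python3 - <<'E'
from plant import r
import cv2, numpy as np
s=r.get_state()
for k,v in s.items(): print(k,np.round(v,4))
for c in ("scene","top"):
    im=r.snapshot(c); cv2.imwrite(f"pics/{c}0.png",im[:,:,::-1])
    k=r.get_calibration(c); print(c,{a:np.round(b,4).tolist() for a,b in k.items()})
print(r.get_state()['clock'])
E
```

```text
pics
clock 0.0
q [-1.2712  0.69   -0.1945  1.5664  0.1573  0.9025 -0.2151]
qd [ 0.0003 -0.0002 -0.0005  0.0027  0.002  -0.0011 -0.0017]
joint_torque [ 1.00000e-04 -5.27570e+01 -1.26660e+00 -1.53429e+01 -5.25000e-02
  6.50000e-03  2.00000e-04]
tool_pos [0.1641 0.6024 0.2379]
eef_rot [ 7.945e-01  6.072e-01 -7.000e-04  6.000e-04]
contact_force [ 0.3306  0.4052 -0.4994]
moment [ 0.0275  0.0333 -0.0169]
opening 0.9981
scene {'mtx': [[507.5105, 0.0, 319.0209], [0.0, 507.5105, 233.5124], [0.0, 0.0, 1.0]], 'R': [[0.7323, -0.6805, -0.0233], [-0.307, -0.2995, -0.9034], [0.6078, 0.6687, -0.4283]], 't': [-0.3765, 0.2862, 1.0342]}
top {'mtx': [[471.8042, 0.0, 318.8572], [0.0, 471.8042, 242.0903], [0.0, 0.0, 1.0]], 'R': [[-0.0082, -1.0, 0.0049], [-0.9937, 0.0076, -0.1119], [0.1118, -0.0058, -0.9937]], 't': [0.0179, 0.5235, 1.2166]}
0.1
```

View pics/scene0.png

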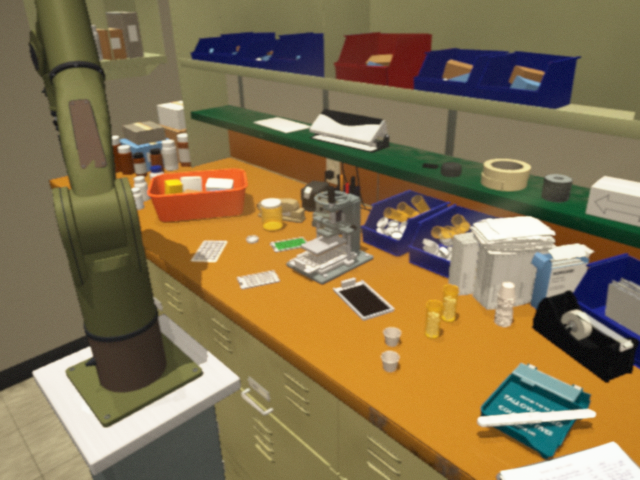

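View pics/top0.png

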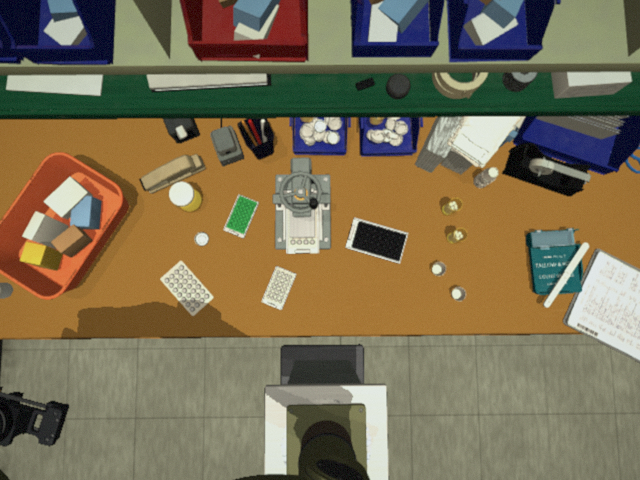

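```bash
cat > h.py <<'E'
from plant import r
import cv2, numpy as np
def px(c,X):
    k=r.get_calibration(c); X=np.atleast_2d(X); p=X@np.array(k['R']).T+np.array(k['t']); p=p@np.array(k['mtx']).T
    return p[:,:2]/p[:,2:]
def atz(c,uv,z):
    k=r.get_calibration(c); R=np.array(k['R']);t=np.array(k['t'])
    uv=np.atleast_2d(uv); d=np.c_[uv,np.ones(len(uv))]@np.linalg.inv(np.array(k['mtx'])).T@R
    C=-R.T@t; s=(z-C[2])/d[:,2]; return C+s[:,None]*d
E
python3 - <<'E'
from h import *
T=r.snapshot("top"); S=r.snapshot("scene")
cv2.imwrite("pics/t1.png",cv2.resize(T[140:270,240:370],None,fx=4.6,fy=4.6,interpolation=cv2.INTER_CUBIC)[:,:,::-1])
cv2.imwrite("pics/s1.png",cv2.resize(S[165:295,270:400],None,fx=4.6,fy=4.6,interpolation=cv2.INTER_CUBIC)[:,:,::-1])
for c in("top","scene"):
  for n in("press","carrier","upper","wheel","knob_mid"):
    for d in r.cut_out(n,c)[:3]:
        m=d['pixels']; ys,xs=np.nonzero(m); print(c,n,round(d['score'],2),np.round(d['rect'],1),m.sum(),xs.mean().round(1),ys.mean().round(1),cv2.minAreaRect(np.c_[xs,ys].astype(np.float32)))
E
```

```text
top press 0.87 [271.6 157.3 330.9 251.8] 3938 301.7 204.2 ((300.776123046875, 203.68588256835938), (91.63939666748047, 57.48140335083008), 88.9583740234375)
top carrier 0.78 [260.  266.9 295.3 309.5] 867 278.1 288.0 ((277.9435119628906, 287.8659362792969), (22.706411361694336, 39.85626983642578), 22.166345596313477)
top carrier 0.74 [223.8 193.7 257.7 237.5] 841 240.4 216.1 ((240.4637908935547, 216.26406860351562), (22.297073364257812, 38.845970153808594), 23.749494552612305)
top carrier 0.71 [286.2 212.7 316.4 253.5] 494 301.8 244.8 ((302.0, 232.5), (41.0, 32.0), 90.0)
top upper 0.86 [287.6 155.6 312.2 235.9] 1347 300.8 202.0 ((301.5, 197.5), (79.0, 25.0), 90.0)
top wheel 0.72 [277.5 169.6 321.  218.1] 902 299.8 193.3 ((299.6923522949219, 192.53846740722656), (42.361083984375, 42.75332260131836), 11.309932708740234)
top knob_mid 0.26 [194.1 234.7 206.5 244.1] 110 200.5 239.9 ((200.5, 240.0), (10.0, 11.0), 90.0)
scene press 0.57 [288.2 184.1 377.3 285.4] 3630 336.8 235.0 ((339.1477966308594, 239.22044372558594), (76.78619384765625, 95.51119232177734), 21.655988693237305)
scene carrie
[... 364 characters left out ...]
7.9 279.4 ((258.55767822265625, 279.28851318359375), (12.551432609558105, 40.20380783081055), 78.69007110595703)
scene upper 0.59 [304.2 194.3 361.9 256.1] 1505 338.8 229.2 ((331.4999694824219, 225.0), (59.99999237060547, 56.99999237060547), 90.0)
scene wheel 0.85 [315.  186.3 350.  205.6] 446 332.7 197.3 ((332.5, 196.0), (20.0, 35.0), 90.0)
scene wheel 0.52 [442.9 281.  460.3 322.8] 568 449.7 303.0 ((449.8921813964844, 303.13262939453125), (16.21235466003418, 38.30287551879883), 5.440331935882568)
scene knob_mid 0.59 [327.5 188.  337.4 203.4] 137 331.6 194.3 ((331.5, 194.5), (17.0, 9.0), 90.0)
scene knob_mid 0.29 [382.8 351.1 398.9 374.2] 298 390.0 360.5 ((390.5, 361.0), (20.0, 17.0), 90.0)
```

View pics/t1.png

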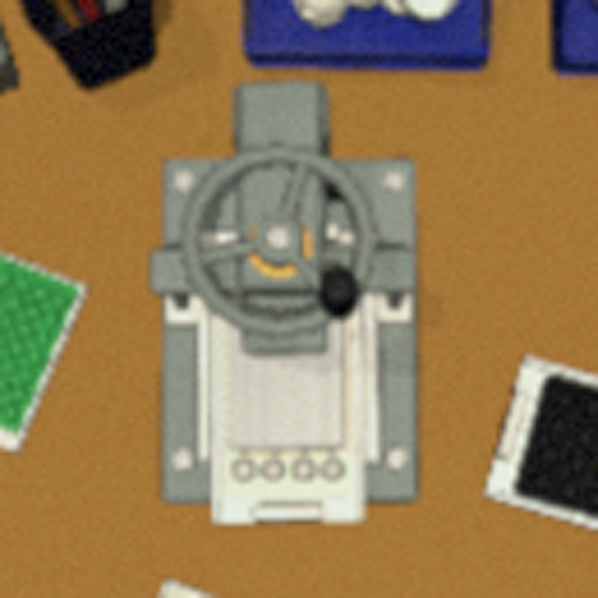

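View pics/s1.png

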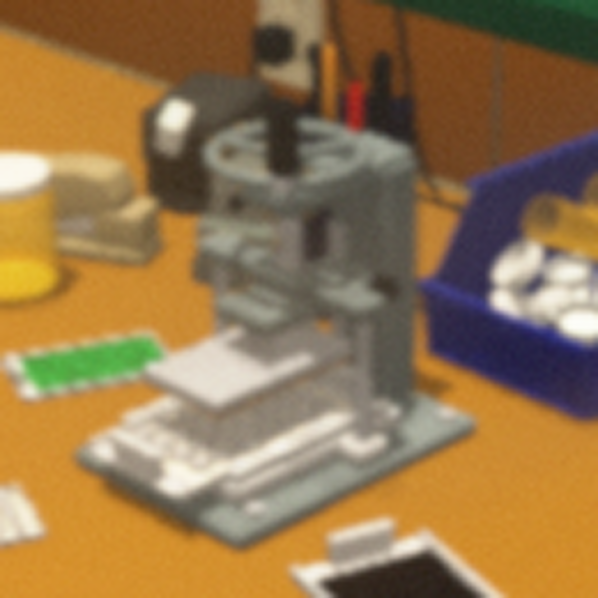

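```bash
cat >> h.py <<'E'
def tri(a,b):
    A=[]
    for c,(u,v) in (("top",a),("scene",b)):
        k=r.get_calibration(c); P=np.array(k['mtx'])@np.c_[np.array(k['R']),np.array(k['t'])]
        A+= [u*P[2]-P[0], v*P[2]-P[1]]
    X=np.linalg.svd(np.array(A))[2][-1]; X=X[:3]/X[3]
    return X, px("top",X)[0]-a, px("scene",X)[0]-b
E
python3 - <<'E'
from h import *
f=lambda p,o:(o[0]+p[0]/4.6-.4,o[1]+p[1]/4.6-.4)
T=(240,140);S=(270,165)
for n,a,b in(("knobtop",(338,285),(283,108)),("wheelc",(279,240),(288,160)),("tab",(290,508),(135,455)),("platecorner front right?",(415,498),(240,545)),("base front left",(163,498),(80,455)),("carr front right",(365,520),(180,490))):
    print(n,[np.round(x,3) for x in tri(f(a,T),f(b,S))])
for p in((163,158),(415,158),(163,498),(415,498)): print(atz("top",f(p,T),0.012).round(4))
for z in(.03,.04,.05): print(z,atz("top",[f((212,520),T),f((365,520),T),f((250,500),T),f((325,500),T)],z).round(4))
E
```

```text
knobtop [array([0.59 , 0.027, 0.237]), array([-0.166,  0.199]), array([ 0.19 , -0.033])]
wheelc [array([0.623, 0.058, 0.188]), array([-0.25,  0.3 ]), array([ 0.287, -0.049])]
tab [array([0.5  , 0.058, 0.039]), array([-0.703,  0.92 ]), array([ 0.971, -0.109])]
platecorner front right? [array([ 0.51 , -0.015,  0.005]), array([-0.099,  0.124]), array([ 0.139, -0.019])]
base front left [array([0.512, 0.131, 0.006]), array([ 0.138, -0.184]), array([-0.188,  0.017])]
carr front right [array([0.494, 0.015, 0.035]), array([-0.36 ,  0.463]), array([ 0.503, -0.061])]
[[0.7131 0.1314 0.012 ]]
[[ 0.7121 -0.0177  0.012 ]]
[[0.511  0.1309 0.012 ]]
[[ 0.5099 -0.0155  0.012 ]]
0.03 [[0.4963 0.1013 0.03  ]
 [0.4956 0.0138 0.03  ]
 [0.5077 0.0796 0.03  ]
 [0.5073 0.0366 0.03  ]]
0.04 [[0.4954 0.1007 0.04  ]
 [0.4947 0.0138 0.04  ]
 [0.5067 0.0791 0.04  ]
 [0.5063 0.0365 0.04  ]]
0.05 [[0.4945 0.1    0.05  ]
 [0.4938 0.0139 0.05  ]
 [0.5057 0.0786 0.05  ]
 [0.5053 0.0364 0.05  ]]
```

```bash
python3 - <<'E'
from h import *
S=cv2.imread("pics/scene0.png")
cv2.imwrite("pics/s2.png",cv2.resize(S[210:290,280:380],None,fx=7.5,fy=7.5,interpolation=cv2.INTER_CUBIC))
for z in (0.15,.25,.3,.35,.4): print(z,atz("top",[(300,118),(300,70)],z).round(3).tolist())
E
```

```text
0.15 [[0.817, 0.058, 0.15], [0.941, 0.058, 0.15]]
0.25 [[0.778, 0.055, 0.25], [0.891, 0.055, 0.25]]
0.3 [[0.759, 0.053, 0.3], [0.866, 0.053, 0.3]]
0.35 [[0.74, 0.052, 0.35], [0.841, 0.051, 0.35]]
0.4 [[0.72, 0.05, 0.4], [0.816, 0.05, 0.4]]
```

View pics/s2.png

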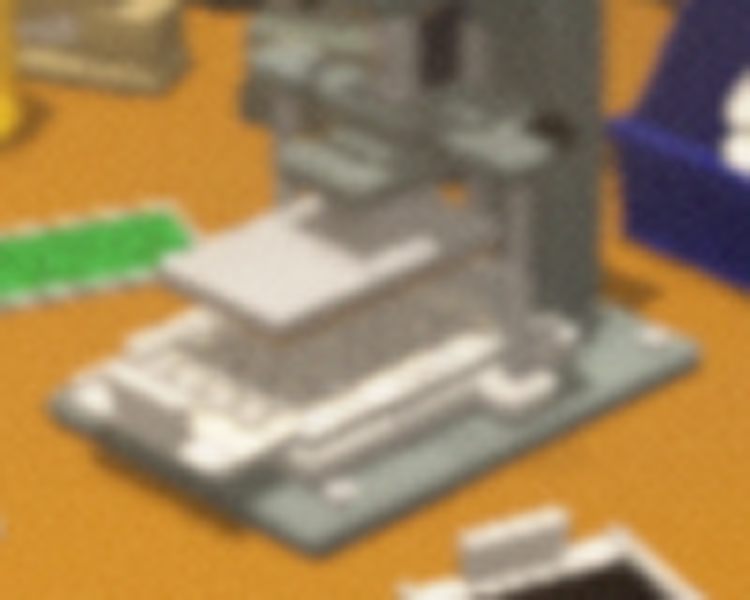

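```bash
python3 - <<'E'
from h import *
for a,b in(((302.6,252.),(299.6,262.3)),((302.6,250),(300.5,261.3)),((302.6,252.),(299.6,268))): print([np.round(x,3) for x in tri(a,b)])
for z in(.02,.03,.04,.05): print(z,px("scene",[[.497,.078,z],[.497,.058,z],[.497,.038,z]]).round(1).tolist(), ((px("scene",[[.497,.078,z],[.497,.058,z],[.497,.038,z]])-[280,210])*7.5).round().tolist())
# plate: front corners
f=lambda p:(280+p[0]/7.5,210+p[1]/7.5)
for z in(.06,.07,.08,.09):print(z,atz("scene",[f((165,265)),f((280,325))],z).round(3).tolist())
E
```

```text
[array([0.497, 0.056, 0.044]), array([ 0.073, -0.095]), array([-0.101,  0.011])]
[array([0.501, 0.057, 0.045]), array([-0.109,  0.142]), array([ 0.149, -0.016])]
[array([0.498, 0.057, 0.026]), array([-0.13,  0.17]), array([ 0.18 , -0.019])]
0.02 [[294.7, 267.4], [299.5, 270.0], [304.4, 272.6]] [[110.0, 431.0], [146.0, 450.0], [183.0, 469.0]]
0.03 [[294.6, 264.2], [299.4, 266.7], [304.3, 269.3]] [[109.0, 406.0], [145.0, 425.0], [182.0, 445.0]]
0.04 [[294.4, 260.9], [299.2, 263.4], [304.2, 266.0]] [[108.0, 382.0], [144.0, 401.0], [181.0, 420.0]]
0.05 [[294.2, 257.7], [299.1, 260.1], [304.0, 262.7]] [[107.0, 357.0], [143.0, 376.0], [180.0, 395.0]]
0.06 [[0.548, 0.103, 0.06], [0.545, 0.038, 0.06]]
0.07 [[0.535, 0.088, 0.07], [0.532, 0.024, 0.07]]
0.08 [[0.522, 0.073, 0.08], [0.519, 0.009, 0.08]]
0.09 [[0.509, 0.058, 0.09], [0.507, -0.005, 0.09]]
```

```bash
python3 -m jog '[[0,0,0,-0.0211,0.5],[0,0,0,-0.0211,1],[-0.04,0.025,0,0,1],[-0.04,0.025,0,0,1],[-0.04,0.025,0,0,1],[-0.04,0.025,0,0,1],[-0.04,0.025,0,0,1],[-0.04,0.025,0,0,1],[-0.04,0.025,0,0,1],[-0.04,0.025,0,0,1],[-0.0323,0.0137,0,0,1],[-0.0323,0.0137,0,0,1],[-0.0323,0.0137,0,0,1],[-0.0323,0.0137,0,0,1],[-0.0323,0.0137,0,0,1],[-0.0323,0.0137,0,0,1],[0,0,0,0,1],[0,0,0,0,1]]' 30; python3 -c "
from h import *
s=r.get_state();print(s['clock'],s['tool_pos'],s['eef_rot'],s['contact_force'],s['opening'])"
```

```text
clock: 2.5
tool_pos: [0.4463, 0.0886, 0.2388]
eef_rot: [0.708, 0.706, 0.0, -0.0]
contact_force: [0.0, 0.2, 0.5]
opening: 0.004
2.5 [0.44629374 0.08861402 0.23878079] [ 7.08105326e-01  7.06106784e-01  2.37718237e-04 -1.65199465e-05] [0.03080671 0.24964124 0.53323315] 0.0036181173366897955
```

```bash
python3 -m jog '[[-0.0158,0.008,0.03,0,1],[-0.0158,0.008,0.03,0,1],[0,0,0.04,0,1],[0,0,0.04,0,1],[0,0,0.04,0,1],[0,0,0.028,0,1],[0,0,0,0,1],[0,0,0,0,1]]'; python3 - <<'E'
from h import *
s=r.get_state();print(s['clock'],s['tool_pos'],s['contact_force'])
S=r.snapshot("scene");T=r.snapshot("top")
cv2.imwrite("pics/s3.png",cv2.resize(S[170:290,270:390],None,fx=5,fy=5,interpolation=cv2.INTER_CUBIC)[:,:,::-1])
E
```

```text
clock: 3.3
tool_pos: [0.4618, 0.0589, 0.031]
eef_rot: [0.707, 0.708, -0.0, -0.0]
contact_force: [0.4, 0.2, 2.3]
opening: -0.002
3.3 [0.46177229 0.05887207 0.03097161] [0.43933568 0.18476581 2.28044906]
```

View pics/s3.png

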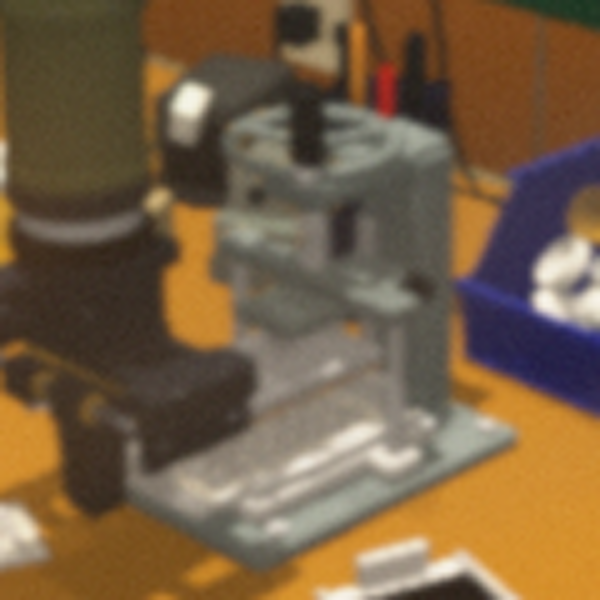

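Gripper stands before the tab (left, about px 295,265), body clear of the plate and wheel. Approaching the tab.

```bash
python3 -m jog '[[0,0.004,0,0,1],[0,0.004,0,0,1],[0,0.004,0,0,1],[0,0.003,0,0,1],[0,0.002,0,0,1],[0,0.002,0,0,1],[0,0.002,0,0,1],[0,0.002,0,0,1],[0,0.002,0,0,1]]'; python3 -m jog '[[0,0.0015,0,0,1],[0,0.0015,0,0,1],[0,0.0015,0,0,1]]';python3 -m jog '[[0,0.0015,0,0,1],[0,0.0015,0,0,1],[0,0.0015,0,0,1]]'
```

```text
clock: 4.3
tool_pos: [0.4855, 0.0572, 0.0306]
eef_rot: [0.707, 0.707, -0.001, -0.001]
contact_force: [-4.4, 0.9, 3.4]
opening: 0.003
clock: 4.6
tool_pos: [0.4917, 0.0575, 0.0306]
eef_rot: [0.707, 0.707, 0.0, 0.0]
contact_force: [-1.2, -0.2, -1.0]
opening: 0.009
clock: 4.9
tool_pos: [0.4955, 0.0575, 0.0306]
eef_rot: [0.707, 0.707, -0.001, -0.0]
contact_force: [-5.2, 0.6, 2.6]
opening: 0.001
```

```bash
for i in 1 2 3; do python3 -m jog '[[0,0.0012,0,0,1],[0,0.0012,0,0,1]]' | egrep 'tool|contact'; done
```

```text
tool_pos: [0.4955, 0.0575, 0.0306]
contact_force: [-8.4, 1.4, 5.7]
tool_pos: [0.4955, 0.0574, 0.0306]
contact_force: [-12.9, 3.1, 10.1]
tool_pos: [0.4955, 0.0574, 0.0306]
contact_force: [-18.0, 2.7, 13.9]
```

```bash
python3 -m jog '[[0,0.0012,0,0,1],[0,0.0012,0,0,1]]' | egrep 'tool|contact'; python3 -m jog '[[0,0.0012,0,0,1],[0,0.0012,0,0,1]]' | egrep 'tool|contact'
```

```text
tool_pos: [0.4955, 0.0573, 0.0306]
contact_force: [-20.2, 3.3, 16.8]
tool_pos: [0.4955, 0.0572, 0.0306]
contact_force: [-24.8, 4.4, 21.3]
```

```bash
python3 -m jog '[[0,-0.006,0,0,1],[0,-0.006,0,0,1],[0,-0.02,0,0,1],[0,-0.03,0,0,1],[0,-0.01,-0.04,0,1],[0,0,-0.03,0,1],[0,0,0,0,1]]'; python3 - <<'E'
from h import *
S=r.snapshot("scene");T=r.snapshot("top")
cv2.imwrite("pics/s4.png",cv2.resize(S[170:290,270:390],None,fx=5,fy=5,interpolation=cv2.INTER_CUBIC)[:,:,::-1])
cv2.imwrite("pics/t4.png",cv2.resize(T[140:270,240:370],None,fx=4.6,fy=4.6,interpolation=cv2.INTER_CUBIC)[:,:,::-1])
E
```

```text
clock: 6.6
tool_pos: [0.4399, 0.0582, 0.1043]
eef_rot: [0.708, 0.707, 0.003, 0.001]
contact_force: [0.7, 0.9, 0.5]
opening: 0.007
```

View pics/s4.png

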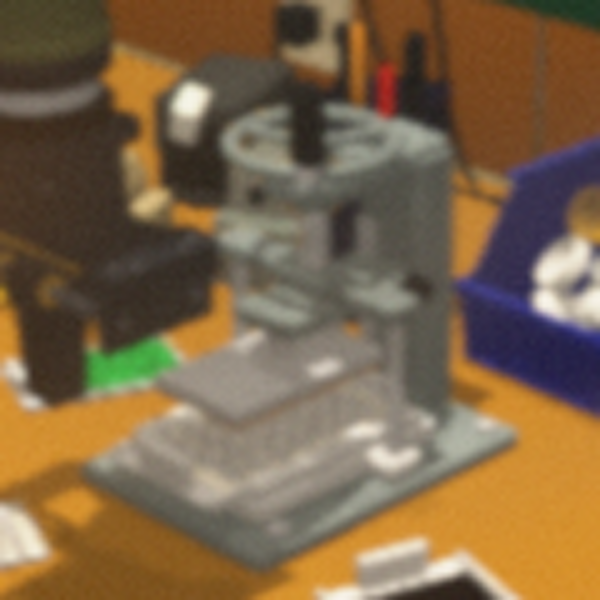

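View pics/t4.png

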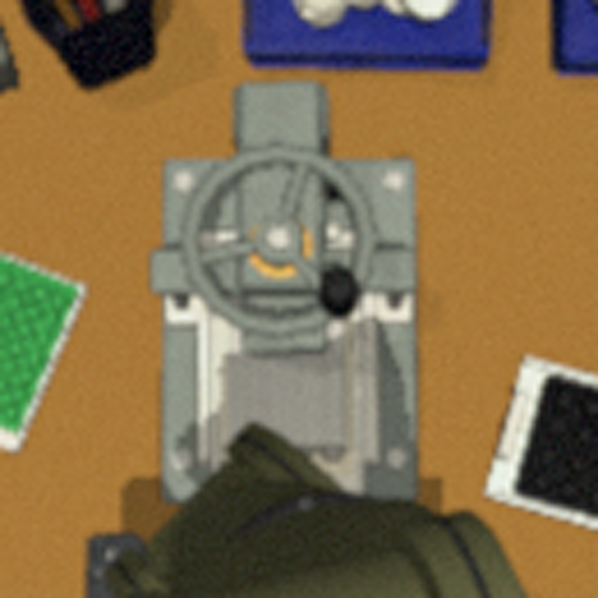

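```bash
python3 -m jog '[[0.04,0,-0.02,0,1],[0.045,0,-0.02,0,1],[0.045,0,-0.02,0,1],[0.045,0,-0.02,0,1],[0.045,0,-0.02,0,1],[0.045,0,0,0,1],[0,0,0,0,1]]'; python3 - <<'E'
from h import *
S=r.snapshot("scene");T=r.snapshot("top")
cv2.imwrite("pics/s5.png",cv2.resize(S[210:290,280:380],None,fx=7.5,fy=7.5,interpolation=cv2.INTER_CUBIC)[:,:,::-1])
cv2.imwrite("pics/t5.png",cv2.resize(T[140:270,240:370],None,fx=4.6,fy=4.6,interpolation=cv2.INTER_CUBIC)[:,:,::-1])
E
```

```text
clock: 7.4
tool_pos: [0.4365, 0.3317, 0.2014]
eef_rot: [0.704, 0.71, 0.003, -0.003]
contact_force: [-1.0, -0.6, 0.1]
opening: 0.002
```

View pics/s5.png

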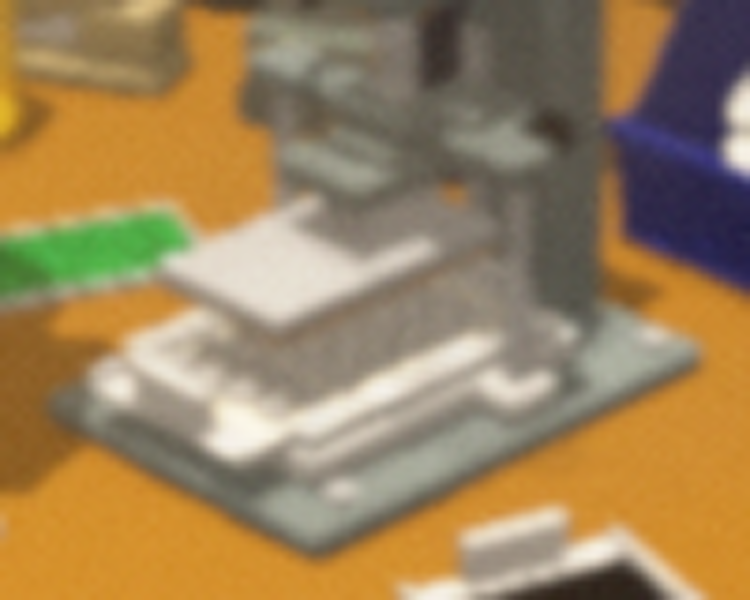

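View pics/t5.png

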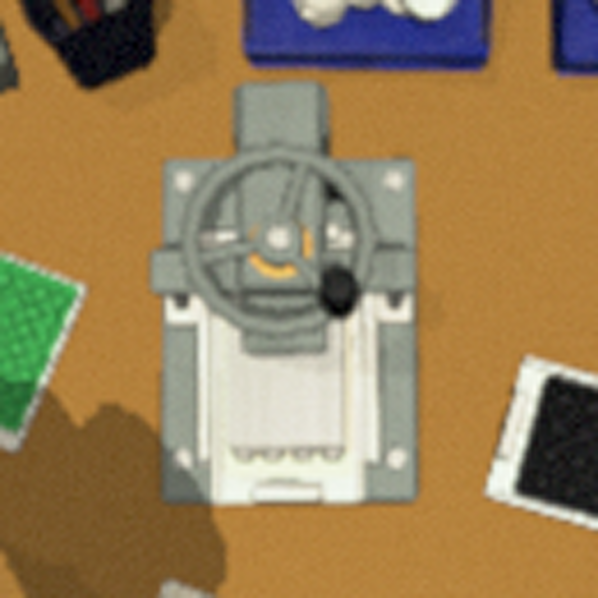

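```bash
python3 - <<'E'
from h import *
def c(p): return ((px("scene",p)-[270,170])*5).round().tolist()
for z in (.085,.095,.105): print(z,c([[.499,.057+.0935,z],[.499,.057-.0935,z],[.424,.057-.0935,z],[.424,.057+.0935,z]]))
print(c([[.4618,.057,.031],[.471,.057,.031]]))
# plate refine w/ top view: crop corners
f=lambda p:(240+p[0]/4.6-.4,140+p[1]/4.6-.4)
print(((px("top",[[.534,.0905,.071],[.534,.0245,.071],[.532,.057,.085]])-[240,140])*4.6).round())
for z in(.06,.07,.08,.09): print(z,atz("top",[f((230,445)),f((343,445))],z).round(4).tolist())
E
python3 - <<'E'
import cv2
T=cv2.imread("pics/top0.png")
cv2.imwrite("pics/t6.png",cv2.resize(T[195:260,270:335],None,fx=9,fy=9,interpolation=cv2.INTER_CUBIC))
E
```

```text
0.085 [[36.0, 338.0], [269.0, 451.0], [156.0, 503.0], [-74.0, 381.0]]
0.095 [[35.0, 321.0], [268.0, 433.0], [155.0, 485.0], [-75.0, 365.0]]
0.105 [[34.0, 305.0], [268.0, 416.0], [155.0, 467.0], [-77.0, 348.0]]
[[98.0, 506.0], [111.0, 500.0]]
[[225. 444.]
 [344. 443.]
 [284. 444.]]
0.06 [[0.5357, 0.0893, 0.06], [0.5352, 0.0259, 0.06]]
0.07 [[0.5345, 0.0887, 0.07], [0.534, 0.0259, 0.07]]
0.08 [[0.5332, 0.0881, 0.08], [0.5327, 0.0259, 0.08]]
0.09 [[0.532, 0.0876, 0.09], [0.5315, 0.0258, 0.09]]
```

View pics/t6.png

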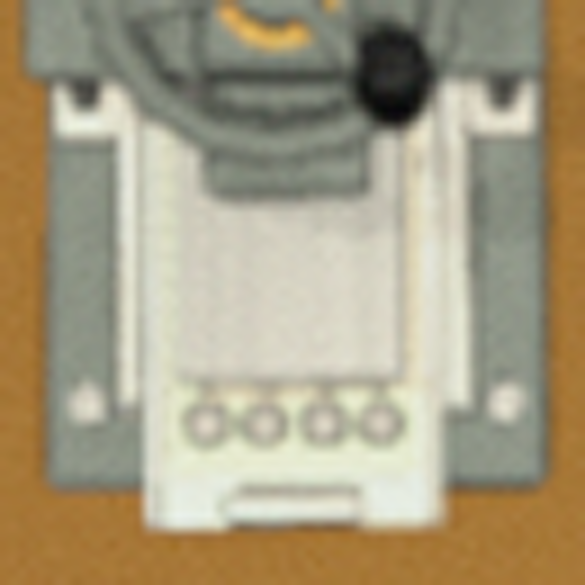

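The carrier moved about 10.7 mm and then stalled hard. The card centre works out at x≈0.588, under the plate, so it is home. Next is the knob.

```bash
python3 -m jog '[[-0.03,0,-0.04,0,0.4],[-0.043,0.02,-0.04,0,0.4],[-0.043,0.024,0,0,0.4],[-0.043,0.024,0,0,0.4],[-0.043,0.024,0,0,0.4],[-0.043,0.024,0,0,0.4],[-0.04,0.024,0,0,0.4],[-0.02,0.014,0,0,0.4],[0,0,0,0,0.4],[0,0,0,0,0.4]]'; python3 - <<'E'
from h import *
S=r.snapshot("scene");T=r.snapshot("top")
cv2.imwrite("pics/s7.png",cv2.resize(S[110:290,270:450],None,fx=3.3,fy=3.3,interpolation=cv2.INTER_CUBIC)[:,:,::-1])
E
```

```text
clock: 8.5
tool_pos: [0.5864, 0.024, 0.2721]
eef_rot: [0.708, 0.706, -0.002, -0.001]
contact_force: [-1.3, 1.2, 0.2]
opening: 0.598
```

View pics/s7.png

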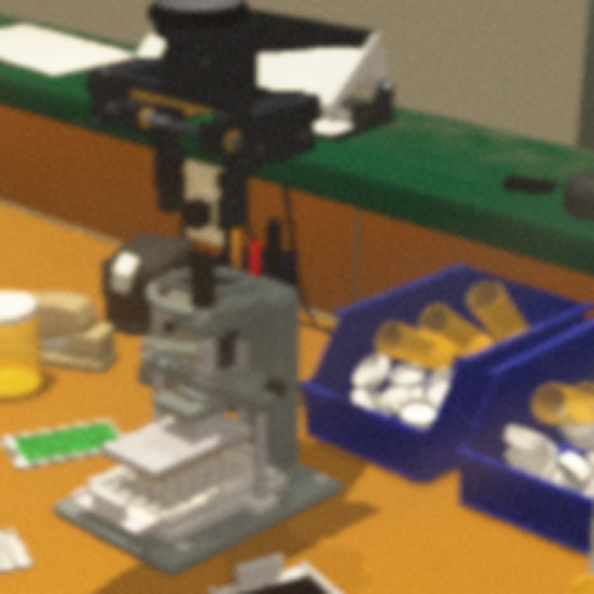

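Fingers straddle the knob, which shows at crop (204,275); tips are around (205,225). Descending and gripping.

```bash
python3 -m jog '[[0.003,0.0035,0.02,0,0.4],[0,0,0.02,0,0.4],[0,0,0.02,0,0.4],[0,0,0.010,0,0.4],[0,0,0,0,0.4],[0,0,0,0,1],[0,0,0,0,1],[0,0,0,0,1],[0,0,0,0,1]]' 25; python3 - <<'E'
from h import *
S=r.snapshot("scene");T=r.snapshot("top")
cv2.imwrite("pics/s8.png",cv2.resize(S[150:250,280:380],None,fx=6,fy=6,interpolation=cv2.INTER_CUBIC)[:,:,::-1])
cv2.imwrite("pics/t8.png",T[120:300,200:440,::-1].repeat(3,0).repeat(3,1))
E
```

```text
clock: 9.5
tool_pos: [0.591, 0.0288, 0.204]
eef_rot: [0.707, 0.707, -0.0, -0.0]
contact_force: [0.1, -4.5, 1.6]
opening: 0.261
```

View pics/s8.png

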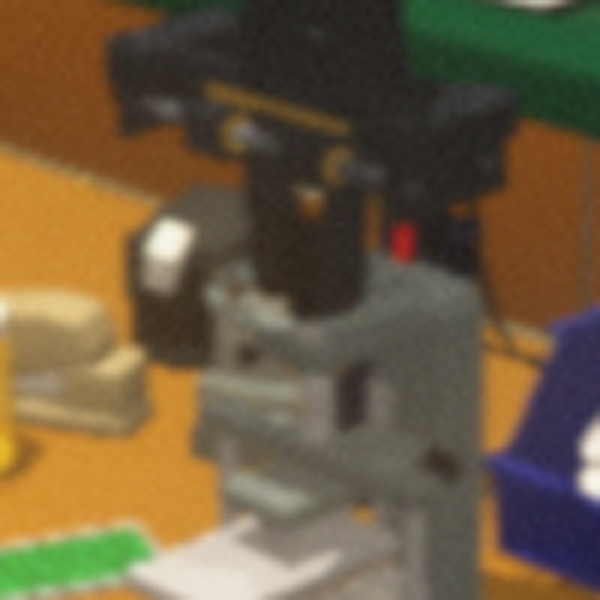

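```bash
python3 - <<'E'
import numpy as np
th=np.radians(222.5+6*np.arange(0,75))
x=.045*np.cos(th);y=.045*np.sin(th)
for i in range(74): print(int(222.5+6*i),f"[{y[i+1]-y[i]:.4f},{x[i+1]-x[i]:.4f},-0.0005,0,1]",end="\n" if i%5==4 else " ")
E
```

```text
222 [-0.0033,0.0034,-0.0005,0,1] 228 [-0.0029,0.0037,-0.0005,0,1] 234 [-0.0025,0.0040,-0.0005,0,1] 240 [-0.0021,0.0042,-0.0005,0,1] 246 [-0.0016,0.0044,-0.0005,0,1]
252 [-0.0012,0.0046,-0.0005,0,1] 258 [-0.0007,0.0047,-0.0005,0,1] 264 [-0.0002,0.0047,-0.0005,0,1] 270 [0.0003,0.0047,-0.0005,0,1] 276 [0.0008,0.0046,-0.0005,0,1]
282 [0.0013,0.0045,-0.0005,0,1] 288 [0.0017,0.0044,-0.0005,0,1] 294 [0.0022,0.0042,-0.0005,0,1] 300 [0.0026,0.0039,-0.0005,0,1] 306 [0.0030,0.0036,-0.0005,0,1]
312 [0.0034,0.0033,-0.0005,0,1] 318 [0.0037,0.0029,-0.0005,0,1] 324 [0.0040,0.0025,-0.0005,0,1] 330 [0.0042,0.0021,-0.0005,0,1] 336 [0.0044,0.0016,-0.0005,0,1]
342 [0.0046,0.0012,-0.0005,0,1] 348 [0.0047,0.0007,-0.0005,0,1] 354 [0.0047,0.0002,-0.0005,0,1] 360 [0.0047,-0.0003,-0.0005,0,1] 366 [0.0046,-0.0008,-0.0005,0,1]
372 [0.0045,-0.0013,-0.0005,0,1] 378 [0.0044,-0.0017,-0.0005,0,1] 384 [0.0042,-0.0022,-0.0005,0,1] 390 [0.0039,-0.0026,-0.0005,0,1] 396 [0.0036,-0.0030,-0.0005,0,1]
402 [0.0033,-0.0034,-0.0005,0,1] 408 [0.0029,-0.0037,-0.0005,0,1] 414 [0.0025,-0.0040,-0.0005,0,1] 420 [0.0021,-0.0042,-0.000
[... 635 characters left out ...]
,-0.0005,0,1] 540 [-0.0047,0.0003,-0.0005,0,1] 546 [-0.0046,0.0008,-0.0005,0,1]
552 [-0.0045,0.0013,-0.0005,0,1] 558 [-0.0044,0.0017,-0.0005,0,1] 564 [-0.0042,0.0022,-0.0005,0,1] 570 [-0.0039,0.0026,-0.0005,0,1] 576 [-0.0036,0.0030,-0.0005,0,1]
582 [-0.0033,0.0034,-0.0005,0,1] 588 [-0.0029,0.0037,-0.0005,0,1] 594 [-0.0025,0.0040,-0.0005,0,1] 600 [-0.0021,0.0042,-0.0005,0,1] 606 [-0.0016,0.0044,-0.0005,0,1]
612 [-0.0012,0.0046,-0.0005,0,1] 618 [-0.0007,0.0047,-0.0005,0,1] 624 [-0.0002,0.0047,-0.0005,0,1] 630 [0.0003,0.0047,-0.0005,0,1] 636 [0.0008,0.0046,-0.0005,0,1]
642 [0.0013,0.0045,-0.0005,0,1] 648 [0.0017,0.0044,-0.0005,0,1] 654 [0.0022,0.0042,-0.0005,0,1] 660 [0.0026,0.0039,-0.0005,0,1]
```

Add a log helper, then the first 6 rows.

```bash
cat > st.py <<'E'
from h import *
import sys,json
C=np.array([.623,.058])
s=r.get_state(); p=np.array(s['tool_pos']); f=np.array(s['contact_force'])
d=p[:2]-C; th=np.arctan2(d[1],d[0]); t=np.array([-np.sin(th),np.cos(th)]); n=d/np.hypot(*d)
print("t%.2f pos %s th %.1f r %.1fmm  Ft(drag) %.1f Fr(out on tool) %.1f Fz %.1f open %.3f"%(s['clock'],p.round(4),np.degrees(th)%360,1e3*np.hypot(*d),-f[:2]@t,f[:2]@n,f[2],s['opening']))
E
python3 st.py
python3 -m jog '[[-0.0033,0.0034,-0.0005,0,1],[-0.0029,0.0037,-0.0005,0,1],[-0.0025,0.0040,-0.0005,0,1]]'>/dev/null; python3 st.py
python3 -m jog '[[-0.0021,0.0042,-0.0005,0,1],[-0.0016,0.0044,-0.0005,0,1],[-0.0012,0.0046,-0.0005,0,1]]'>/dev/null; python3 st.py
```

```text
t9.60 pos [0.5909 0.0271 0.204 ] th 223.9 r 44.5mm  Ft(drag) -2.8 Fr(out on tool) 2.6 Fz 3.5 open 0.219
t9.90 pos [0.5962 0.0222 0.2046] th 233.2 r 44.7mm  Ft(drag) 11.5 Fr(out on tool) 6.8 Fz 10.4 open 0.219
t10.20 pos [0.6095 0.0149 0.2061] th 252.6 r 45.2mm  Ft(drag) 11.7 Fr(out on tool) 6.0 Fz 11.5 open 0.214
```

```bash

python3 -m jog '[[-0.0007,0.0047,-0.0005,0,1],[-0.0002,0.0047,-0.0005,0,1],[0.0003,0.0047,-0.0005,0,1],[0.0008,0.0046,-0.0005,0,1],[0.0013,0.0045,-0.0005,0,1]]'>/dev/null; python3 st.py
python3 -m jog '[[0.0017,0.0044,-0.0005,0,1],[0.0022,0.0042,-0.0005,0,1],[0.0026,0.0039,-0.0005,0,1],[0.0030,0.0036,-0.0005,0,1],[0.0034,0.0033,-0.0005,0,1]]'>/dev/null; python3 st.py
```

```text
t10.70 pos [0.6343 0.0135 0.2089] th 284.2 r 45.9mm  Ft(drag) 11.2 Fr(out on tool) 3.6 Fz 10.5 open 0.217
t11.20 pos [0.6551 0.0246 0.2114] th 313.9 r 46.3mm  Ft(drag) 10.9 Fr(out on tool) 1.7 Fz 7.5 open 0.215
```

```bash

python3 -m jog '[[0.0037,0.0029,-0.0005,0,1],[0.0040,0.0025,-0.0005,0,1],[0.0042,0.0021,-0.0005,0,1],[0.0044,0.0016,-0.0005,0,1],[0.0046,0.0012,-0.0005,0,1]]'>/dev/null; python3 st.py
python3 -m jog '[[0.0047,0.0007,-0.0005,0,1],[0.0047,0.0002,-0.0005,0,1],[0.0047,-0.0003,-0.0005,0,1],[0.0046,-0.0008,-0.0005,0,1],[0.0045,-0.0013,-0.0005,0,1]]'>/dev/null; python3 st.py
python3 -m jog '[[0.0044,-0.0017,-0.0005,0,1],[0.0042,-0.0022,-0.0005,0,1],[0.0039,-0.0026,-0.0005,0,1],[0.0036,-0.0030,-0.0005,0,1],[0.0033,-0.0034,-0.0005,0,1]]'>/dev/null; python3 st.py
```

```text
t11.70 pos [0.6672 0.0441 0.214 ] th 342.5 r 46.4mm  Ft(drag) 10.9 Fr(out on tool) 0.5 Fz 5.3 open 0.216
t12.20 pos [0.6681 0.067  0.2165] th 11.3 r 46.0mm  Ft(drag) 10.0 Fr(out on tool) 0.9 Fz 1.7 open 0.216
t12.70 pos [0.657  0.0881 0.2192] th 41.6 r 45.4mm  Ft(drag) 9.9 Fr(out on tool) 0.0 Fz -1.4 open 0.224
```

```bash

python3 -m jog '[[0.0029,-0.0037,-0.0005,0,1],[0.0025,-0.0040,-0.0005,0,1],[0.0021,-0.0042,-0.0005,0,1],[0.0016,-0.0044,-0.0005,0,1],[0.0012,-0.0046,-0.0005,0,1]]'>/dev/null; python3 st.py
python3 -m jog '[[0.0007,-0.0047,-0.0005,0,1],[0.0002,-0.0047,-0.0005,0,1],[-0.0003,-0.0047,-0.0005,0,1],[-0.0008,-0.0046,-0.0005,0,1],[-0.0013,-0.0045,-0.0005,0,1]]'>/dev/null; python3 st.py
python3 -m jog '[[-0.0017,-0.0044,-0.0005,0,1],[-0.0022,-0.0042,-0.0005,0,1]]'>/dev/null; python3 st.py
python3 - <<'E'
from h import *
S=r.snapshot("scene")
cv2.imwrite("pics/s9.png",cv2.resize(S[190:290,280:380],None,fx=6,fy=6,interpolation=cv2.INTER_CUBIC)[:,:,::-1])
E
```

```text
t13.20 pos [0.6368 0.1006 0.2217] th 72.1 r 44.8mm  Ft(drag) 9.5 Fr(out on tool) -1.8 Fz -4.6 open 0.217
t13.70 pos [0.6138 0.1012 0.2242] th 102.0 r 44.1mm  Ft(drag) 9.3 Fr(out on tool) -3.9 Fz -5.4 open 0.216
t13.90 pos [0.6053 0.0982 0.2252] th 113.8 r 44.0mm  Ft(drag) 10.0 Fr(out on tool) -4.0 Fz -7.0 open 0.215
```

View pics/s9.png

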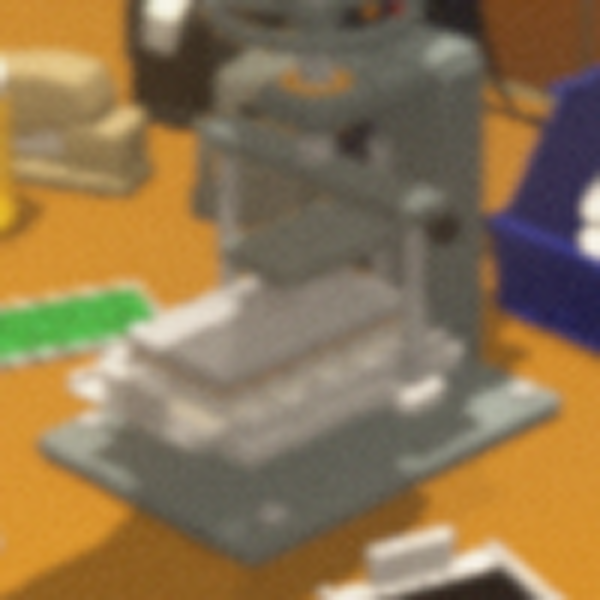

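```bash

python3 -m jog '[[-0.0026,-0.0039,-0.0005,0,1],[-0.0030,-0.0036,-0.0005,0,1]]'>/dev/null; python3 st.py
```

```text
t14.15 pos [0.5977 0.0938 0.2262] th 125.3 r 43.8mm  Ft(drag) 9.3 Fr(out on tool) -4.1 Fz -7.9 open 0.214
```

```bash

python3 -m jog '[[-0.0034,-0.0033,-0.0005,0,1],[-0.0037,-0.0029,-0.0005,0,1]]'>/dev/null; python3 st.py
```

```text
t14.35 pos [0.591  0.0878 0.2271] th 137.0 r 43.7mm  Ft(drag) 8.8 Fr(out on tool) -4.1 Fz -9.0 open 0.220
```

```bash

python3 -m jog '[[-0.0040,-0.0025,-0.0005,0,1]]'>/dev/null; python3 st.py
```

```text
t14.45 pos [0.5882 0.0845 0.2276] th 142.7 r 43.7mm  Ft(drag) 9.9 Fr(out on tool) -4.0 Fz -8.6 open 0.218
```

```bash

python3 -m jog '[[-0.0042,-0.0021,-0.0005,0,1]]'>/dev/null; python3 st.py
```

```text
t14.55 pos [0.5858 0.0809 0.228 ] th 148.4 r 43.6mm  Ft(drag) 9.3 Fr(out on tool) -3.9 Fz -8.8 open 0.215
```

```bash

python3 -m jog '[[-0.0044,-0.0016,-0.0004,0,1]]'>/dev/null; python3 st.py;python3 -m jog '[[-0.0046,-0.0012,-0.0004,0,1]]'>/dev/null; python3 st.py
```

```text
t14.65 pos [0.5838 0.0772 0.2285] th 153.9 r 43.6mm  Ft(drag) 9.2 Fr(out on tool) -1.6 Fz -7.0 open 0.218
t14.75 pos [0.5821 0.0733 0.2289] th 159.5 r 43.6mm  Ft(drag) 9.4 Fr(out on tool) -2.1 Fz -6.3 open 0.215
```

```bash

python3 -m jog '[[-0.0047,-0.0007,-0.0004,0,1]]'>/dev/null; python3 st.py
```

```text
t14.85 pos [0.5809 0.0693 0.2293] th 165.0 r 43.6mm  Ft(drag) 11.1 Fr(out on tool) -1.1 Fz -5.6 open 0.221
```

```bash

python3 -m jog '[[-0.0047,-0.0002,-0.0004,0,1]]'>/dev/null; python3 st.py
```

```text
t14.95 pos [0.5801 0.0656 0.2297] th 169.9 r 43.6mm  Ft(drag) 11.8 Fr(out on tool) -0.6 Fz -4.6 open 0.217
```

```bash

python3 -m jog '[[-0.0047,0.0003,-0.0004,0,1]]'>/dev/null; python3 st.py
```

```text
t15.05 pos [0.5795 0.062  0.23  ] th 174.8 r 43.7mm  Ft(drag) 13.6 Fr(out on tool) 0.9 Fz -3.6 open 0.217
```

```bash

python3 -m jog '[[0.0015,0,0,0,0.4],[0.001,0,0,0,0.4],[0,0,0,0,0.4],[0,0,0,0,0.4]]'; python3 st.py
```

```text
clock: 15.45
tool_pos: [0.5792, 0.056, 0.2299]
eef_rot: [0.708, 0.707, -0.001, -0.0]
contact_force: [0.1, -0.4, 0.2]
opening: 0.555
t15.45 pos [0.5792 0.056  0.2299] th 182.6 r 43.8mm  Ft(drag) -0.5 Fr(out on tool) -0.1 Fz 0.2 open 0.555
```

```bash

python3 -m jog '[[0.003,0,-0.02,0,0.4],[0,0,-0.04,0,0.4],[0,0,-0.04,0,0.4],[0.03,-0.03,0,0,0.4],[0.04,-0.03,0,0,0.4],[0.04,-0.03,0,0,0.4],[0.04,-0.02,0,0,0.4],[0.04,0,0,0,0.4],[0.04,0,0,0,0.4],[0,0,0,0,0.4],[0,0,0,0,0.4]]'; python3 - <<'E'
from h import *
S=r.snapshot("scene");T=r.snapshot("top")
cv2.imwrite("pics/s10.png",cv2.resize(S[165:295,270:400],None,fx=4.6,fy=4.6,interpolation=cv2.INTER_CUBIC)[:,:,::-1])
cv2.imwrite("pics/t10.png",cv2.resize(T[140:270,240:370],None,fx=4.6,fy=4.6,interpolation=cv2.INTER_CUBIC)[:,:,::-1])
cv2.imwrite("pics/t10f.png",T[:,:,::-1])
E
```

```text
clock: 16.55
tool_pos: [0.4692, 0.29, 0.3299]
eef_rot: [0.707, 0.707, -0.001, -0.0]
contact_force: [-0.3, -0.2, 0.8]
opening: 0.601
```

View pics/s10.png

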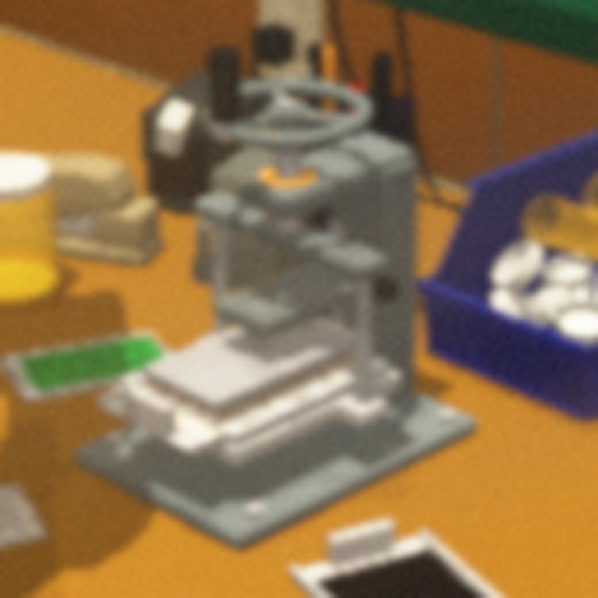

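View pics/t10.png

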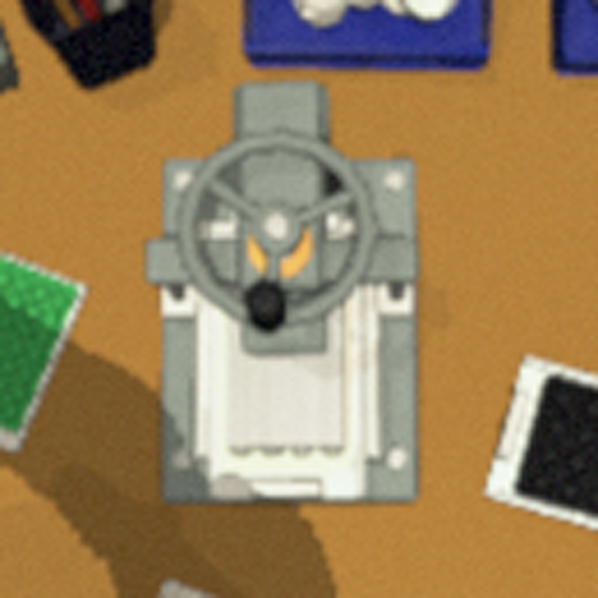

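View pics/t10f.png

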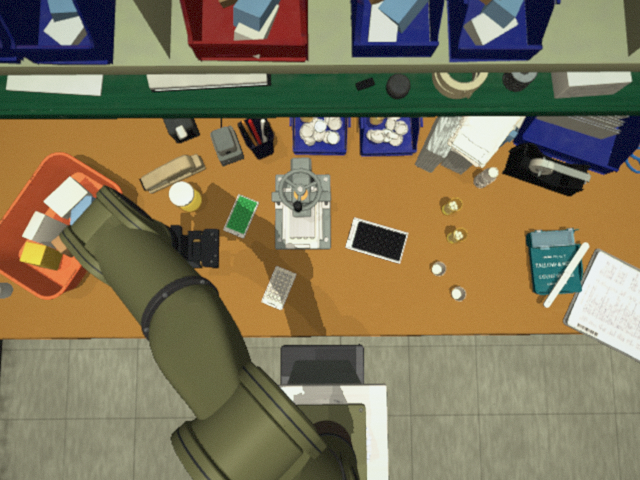

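The card is pinched under the plate (scene crop 270,370) and the knob stands at the front (top crop 265,305). The carrier front hasn't moved (crop y≈499), the bystanders are unmoved, and the robot is clear. Handing in.

```bash
python3 -c "
from plant import r
print(r.finish_job())"
```

```text
the job is handed in; nothing more can be done
None
```

I pushed the carrier home, turned the handwheel counter-clockwise until the card was pinched, let go and handed the job in at about 16.7 s. No verdict was reported.

- **Carrier:** it slid back about 10.7 mm at up to about 5 N, then stopped dead against the stop. In the pictures the card centre came out at about x = 0.588 m, under the pressing plate. I didn't see the carrier's back edge at the stop itself.
- **Less gentle than intended:** I sent a few small steps too many after it met the stop. The push peaked at about 25 N, with about 21 N upward on the tool, before I backed off. Nothing moved any further.
- **Pinch:** the knob went round about 311°. The running drag was about 9.4 N and ended at 13.6 N, a growth of about 4.2 N, which suggests a pinch of roughly 38 N. I did not measure the force again after letting go.
- **Last pictures:** they show the lower table drawn up against the plate, the carrier still home within about 1 mm and the wheel where I left it. The bystanders I could see were in place. The arm hid part of the worktop on the left, including the spare card and the white cap, so I couldn't check those. The gripper was clear, with near-zero force.

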